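# Fish the scrubbing brush out from under the wire rack with the hook tool

## Task

Draw the red hook tool out from under the wire rack by its hook end, lay it flat on the shelf and let go, then take it again by its wooden handle, pass its hook finger into the bow handle of the green scrubbing brush and drag the brush completely out of the rack's mouth, well into the open (at least 30 mm of clear shelf between brush and rack). Then unhook the tool and lay it flat on the shelf outside the rack, clear of the brush, which must be left standing on its bristles. Never touch the brush with the gripper or arm, and leave the jar, the bucket and the bin where they are.

Things in the scene. Friction and masses are not known exactly. Their poses are not given: they have to be found in the camera images.
- rack_mouth (a point): Fixed wire rack on the shelf (shelf top z = 0), 340 wide, 240 deep, wire top 125 mm high, wires 20 mm apart. Point on the shelf in the middle of its open mouth; its y axis points out of the mouth. The rack spans y = 0 to -240 mm, x = -170 to 170 mm, a leg of radius 4 mm at each corner, a wire 70 mm up along each side. Brush and tool lie in it, one each side of the middle, which varies.
- brush: Loose green scrubbing brush, 170 to 350 g, standing on its bristles under the rack, centre 100 to 125 mm in. 120 long (x, within 0.25 rad of in-out), 56 wide, 82 mm high. Origin: centre of underside. Back slab up to 36 mm; on it a bow handle in the x-z plane: posts 8 (x) by 18 mm (y) centred at x = +-36 mm, under a bar 72 to 82 mm high.
- brush_bow (a point): Middle of the opening under the brush's bow handle, 54 mm above the underside; axes as the brush. The opening is 64 mm long (x), 36 to 72 mm high above the underside, open to both sides (+-y).
- hook: Loose L-shaped hook tool, 130 g, 200 mm long, lying flat, hook end 105 to 130 mm out of the mouth, handle under the rack. x runs from handle to hook end; origin 30 mm before the butt, at the underside. Wooden handle 24 wide, 24 high, x = 30 to 100 mm; red shank 12 wide, 16 high, x = 100 to 230; hook finger x = 220 to 230, 16 high, square out on the -y side to y = -45 mm.
- hook_mid (a point): Point on the hook tool's centre line half-way along its length (x = 130 mm), 8 mm above its underside; axes as the tool.
- hook_handle (a point): Centre of the hook tool's wooden handle (x = 65 mm), 12 mm above its underside; axes as the tool.
- hook_finger (a point): Middle of the hook finger (x = 225, y = -25 mm), 8 mm above the tool's underside; axes as the tool.
- jar: Bystander: closed glass jar, diameter 84 mm, 130 mm high; origin at the centre of its underside.
- bucket: Bystander: yellow plastic bucket, 230 mm across the rim, 190 mm high; origin at the centre of its underside.
- bin: Bystander: stainless steel bin with black lid, 204 mm across, 254 mm high; origin at the centre of its underside.
Things that resemble listed ones, but are neither listed nor needed, are in the scene too. Of the things like the hook, leave any that is blue or purple; of the rest the smaller one is meant.

How it is judged:
On the way, in this order (a step that is already met when the one before it is completed fails the run):
1. the hook tool has been drawn out of the rack and lies flat on the shelf, let go (y of each of hook_handle, hook_finger in the frame of rack_mouth above 0.012 m and height (world z) of hook_mid below 0.02 m and angle between hook's own z axis and vertical below 0.12 rad and contact force between the fingers and hook below 0.2 N and linear speed of hook below 0.03 m/s), for 0.15 s.
2. the hook tool, held by its wooden handle, has its finger inside the bow handle of the brush, which is still under the rack (x of hook_finger in the frame of brush between -0.034 and 0.034 m and y of hook_finger in the frame of brush between -0.022 and 0.022 m and z of hook_finger in the frame of brush between 0.034 and 0.074 m and distance between the grasp point and hook_handle below 0.055 m and contact force between the fingers and hook above 1 N and y of brush_bow in the frame of rack_mouth below -0.03 m), for 0.1 s.
3. the brush's middle has come out of the mouth with the finger of the held tool still in its bow handle (x of hook_finger in the frame of brush between -0.034 and 0.034 m and y of hook_finger in the frame of brush between -0.022 and 0.022 m and z of hook_finger in the frame of brush between 0.034 and 0.074 m and distance between the grasp point and hook_handle below 0.055 m and contact force between the fingers and hook above 1 N and y of brush_bow in the frame of rack_mouth above 0.01 m), for 0.05 s.
At the end, for the whole second after the job is handed in: The brush's middle is at least 78 mm out of the rack's mouth, the brush stands on its bristles (within 0.12 rad) at rest; the hook tool lies flat (within 0.12 rad) on the shelf, the middles of its handle and finger at least 12 mm out of the mouth, let go, at rest and not touching the brush (all of step 1 and y of brush_bow in the frame of rack_mouth above 0.078 m and angle between brush's own z axis and vertical below 0.12 rad and height (world z) of brush below 0.01 m and linear speed of brush below 0.02 m/s and contact force between hook and brush below 0.2 N).
It fails at once if the gripper or arm touches the brush (contact force between any of the fingers, the arm and brush above 0.5 N).
It fails at once if the brush is tipped over (angle between brush's own z axis and vertical above 0.6 rad).
It fails at once if jar, bucket or bin is moved by more than 20 mm (distance of any of jar, bucket, bin from where it was at the start of the episode above 0.02 m).
It also fails if it takes over 67 s, if anything falls off the work surface, if the arm or the gripper's body presses on something with over 40 N, if the wrist force passes 120 N, or if a joint passes its speed limit or range.

## Robot

A 6-joint arm with a two-finger parallel gripper is mounted at the origin on the work surface. World frame = base frame: x ahead of the robot, y to its left, z up, the work surface at z = 0. Lengths are in m, angles in rad, forces in N, time in s.
With the tool pointing down it reaches from about 0.25 to 0.725 m from the base axis. Payload 4 kg.
Tool frame: the origin (TCP) lies on the centre line of the jaws, within the pads' length; the fingertips stand 17 mm ahead of it and the grasp point (between the pads) lies 2 mm behind it; z points along the fingers, y is the line along which they close (so a half turn about z gives the same grasp; the last joint's range is limited). The gripper opens to 85 mm and grips with 20 to 120 N. Pads are 22 mm wide; open, the fingers measure 114 mm over their backs; the gripper's body (76 mm by 85 mm) begins 54 mm behind the grasp point. The pads swing forward as they close: fully open they stand 13 mm farther back than shut.
Start: joints at [1.136, 0.241, 0.005, 1.335, 0, 1.571], TCP at [0.211, 0.453, 0.248] pointing down, gripper open.
Joint ranges: [-2.72, 2.72], [-1.05, 1.87], [-1.09, 1.28], [-1.99, 2.15], [-1.42, 1.44], [-3.14, 3.14]. Speed limits (rad/s): [2.79, 2.79, 3.14, 3.14, 3.14, 3.14].

## Interface

Orientations are given as a unit quaternion [x, y, z, w].
In Python, from workcell import get_obs, imaging, order gives the robot as it stands.
- The arm moves only by the tool apply_moves, never from a script. Its argument "targets" is a list that holds one entry, the list of rows, each a list of 5 numbers: the shift along the world's x, y, z in units of 40 mm (1.0 is 40 mm), then the turn about the world's z in degrees, then the gripper command: -1 is shut, 1 is fully open, values between are in proportion. In form: [[[dx, dy, dz, turn, fingers], ...]]. A call has 1 to 8 rows; each row shifts and turns the commanded pose from where the row before left it; what a row does not reach is not made up. A row lasts 1/12 s, in which the tool goes at most 41.7 mm and 7.16 degrees, less where a joint would pass 70% of its speed; a pose out of reach is approached as far as the arm can. A call is refused whole if a number of a shift passes 1 or a number of a turn 7.16, either way. A call with a gripper value outside its range is refused whole. The fingers move at their own pace and stop on an object; the grip force is fixed at half the most. Time passes only in rows, so rows that do not move let the fingers close. It gives the time, the measured TCP pose, the force, the opening and the grip force at its end, in the units of the state.
- get_obs(): the state, without advancing time (a new reading comes with each control period).
- imaging.camera(name): name is "scene" or "top" or "wrist"; returns (picture, depth): 400x640x3 uint8, blue, green, red; 400x640 float32, m along the optical axis (not along the pixel's ray), 0 where there is no reading.
- imaging.get_calibration(name): a dict with "camera_matrix" (3x3 intrinsics, pixels), "eye" and "rotation" of the camera in the world; the wrist camera has in their place "hand_eye" (4x4, takes a point from camera to tool coordinates, whose origin is the TCP and whose axes are the flange's). Camera axes: x right, y down, z forward; pixel columns grow to the right and rows downward; lengths in m; the calibration is good to about 2 mm. A picture is of the moment at which its call begins: read the wrist's pose just before it. get_calibration takes no time and is no camera call.
- order.job_done(): hands the job in; it is judged then, once.
The state is a dict: "clock": time; "joint_pos": joint angles; "joint_vel": joint speeds; "tau": joint torques, N m; "eef_pos": TCP position; "tool_rot": TCP orientation; "ft_force": force on the tool from outside, world axes, zero at the start; "ft_torque": the same for the moment, N m; "grip_width": finger opening in m; "grasp_force": force on a finger pad.
Only numpy, scipy, OpenCV 4.12 (cv2) and the standard library are available. Lean on these libraries where they do the work, as an engineer would, in place of code of your own. Each camera call takes 0.05 s, during which the arm holds its last target. There are 200 camera calls.

## Working session

There is one attempt and no reset: what is moved stays moved. The work goes in short steps, Python scripts to look and compute and a tool call to move; the robot and the scene stay as the last step left them, time stands still between calls to the robot, and variables do not carry over. Pictures are saved under pics/ and viewed, at most 10 in all, crops included, and the job is handed in when it is done.

Besides the shell and the picture viewer there is one more tool, called after "Call:" by a JSON object that holds its "method" and its "body". apply_moves: Moves the arm, as the interface text tells. Its arguments: {"type":"object","properties":{"targets":{"type":"array","items":{"type":"array","items":{"type":"array","items":{"type":"number"}}}}},"required":["targets"]}

```bash
mkdir -p pics; cat > h.py <<'E'
import numpy as np, cv2
from workcell import get_obs, imaging, order
def cap(n):
    o=get_obs(); p,d=imaging.camera(n); np.savez(f'{n}.npz',p=p,d=d,pos=o['eef_pos'],rot=o['tool_rot']); return p,d
def pose(n):
    from scipy.spatial.transform import Rotation as R
    c=imaging.get_calibration(n); K=np.array(c['camera_matrix'])
    if n=='wrist':
        z=np.load('wrist.npz'); T=np.eye(4); T[:3,:3]=R.from_quat(z['rot']).as_matrix(); T[:3,3]=z['pos']
        T=T@np.array(c['hand_eye']); return K,T[:3,3],T[:3,:3]
    return K,np.array(c['eye']),np.array(c['rotation'])
def ray(n,u,v):
    K,e,Rm=pose(n); return e,Rm@np.linalg.inv(K)@np.array([u,v,1.])
def atz(n,u,v,z):
    e,d=ray(n,u,v); return e+d*(z-e[2])/d[2]
def dep(n,u,v,D=None):
    D=np.load(n+'.npz')['d'] if D is None else D
    e,d=ray(n,u,v); return e+d*D[int(v),int(u)]
def cloud(n):
    z=np.load(n+'.npz'); K,e,Rm=pose(n); D=z['d']; v,u=np.indices(D.shape)
    P=np.stack([(u-K[0,2])/K[0,0]*D,(v-K[1,2])/K[1,1]*D,D],-1)@Rm.T+e; P[D==0]=np.nan
    return z['p'],P
E
python3 - <<'E'
from h import *
for n in('scene','top'):
    p,d=cap(n); cv2.imwrite(f'pics/{n}0.png',p); K,e,R=pose(n); print(n,K[0,0],e,R.round(3).tolist())
print(get_obs())
E
```

```text
scene 463.9470215357711 [1.31114544 0.94507047 0.91768637] [0.312, 0.825, -0.441, -0.165]
top 382.8017494850978 [ 0.38559404 -0.00728037  1.26037449] [-0.705, 0.708, -0.029, 0.031]
{'clock': 0.1, 'joint_pos': array([1.13601712e+00, 2.41344260e-01, 3.86131240e-03, 1.33521197e+00,
       5.94135576e-06, 1.57083355e+00]), 'joint_vel': array([ 0.00075695, -0.00300635,  0.00462607,  0.00098907, -0.00120344,
       -0.00097982]), 'tau': array([ 9.07138565e-04, -3.73136866e+01,  2.53010666e+01,  1.08337234e-02,
        1.11390650e-04,  1.26883924e-05]), 'eef_pos': array([0.21037725, 0.45299501, 0.24749955]), 'tool_rot': array([ 2.15699480e-01,  9.76459335e-01, -9.26314733e-04, -2.07628665e-04]), 'ft_force': array([ 0.11676974,  0.48773429, -0.97277716]), 'ft_torque': array([ 0.00635868, -0.04050588,  0.03156367]), 'grasp_force': 0.0, 'grip_width': 0.08526590923890807}
```

View pics/scene0.png

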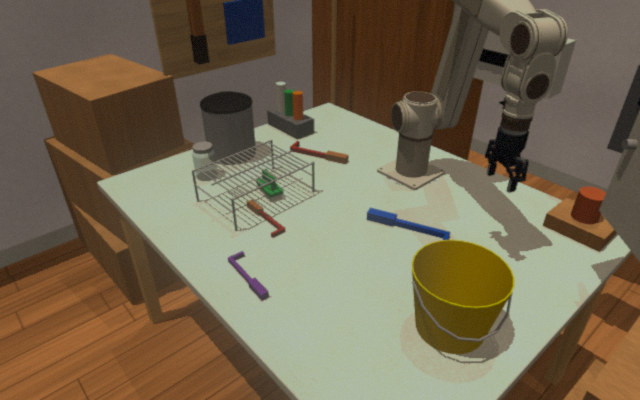

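View pics/top0.png

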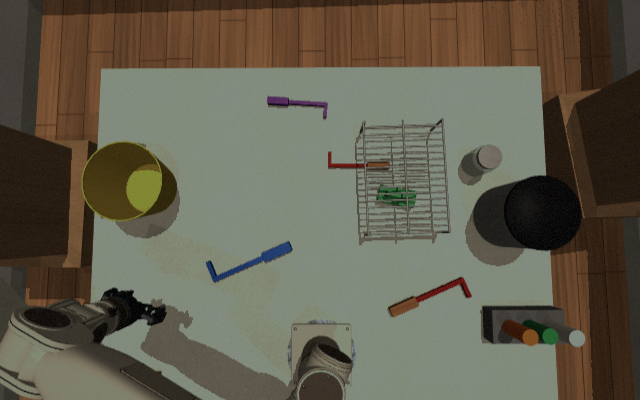

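Top view: the rack spans roughly (358–448, 122–242) with its mouth on the left (+y). The target hook has its finger end near (331,153–167) and its handle at (377,165); the brush is at (396,196). The larger red hook at (430,295) is a decoy.

```bash
python3 - <<'E'
from h import *
a=np.load('top.npz')['p'][110:250,315:455]; b=np.load('scene.npz')['p'][130:250,180:330]
cv2.imwrite('pics/c.png',cv2.resize(a,None,fx=4.2,fy=4.2,interpolation=cv2.INTER_CUBIC))
cv2.imwrite('pics/d.png',cv2.resize(b,None,fx=5,fy=5,interpolation=cv2.INTER_CUBIC))
E
```

```text
(no output)
```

View pics/c.png

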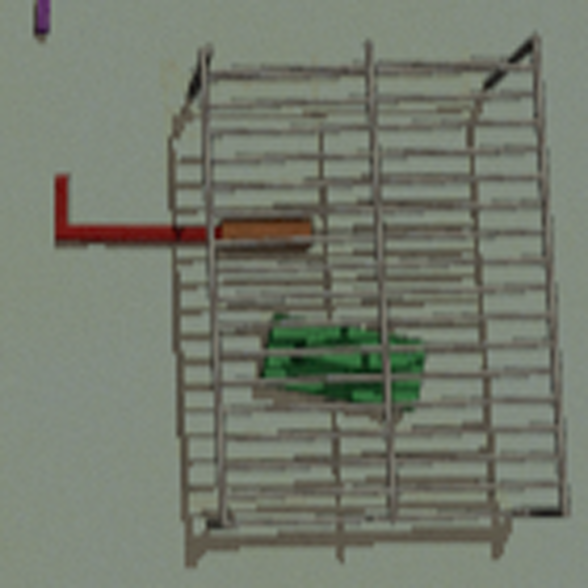

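View pics/d.png

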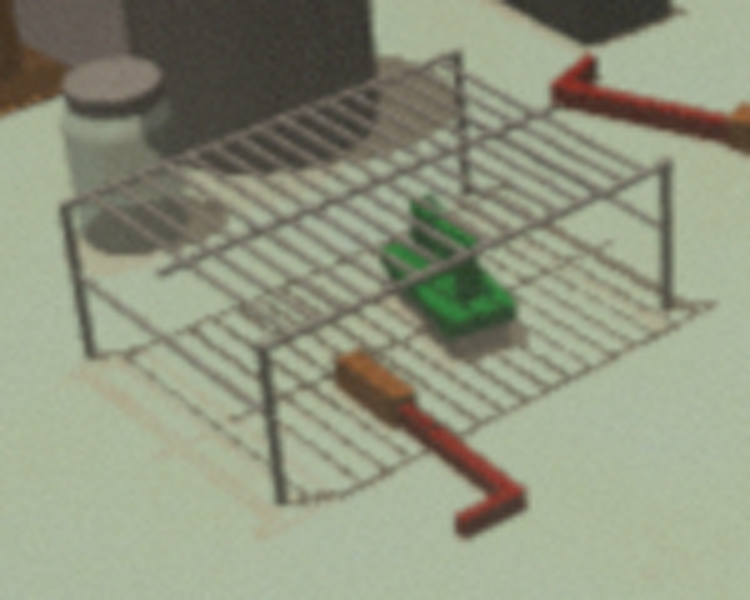

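Crop c (scale 4.2, origin (315,110)): rack front bar runs (207,45)–(222,520), hook outer corner (57,243), finger tip (62,175), handle (222–312, 232), brush roughly (268–422, 315–415). Crop d confirms the tool's handle is inside the rack and the brush is beside it, on the robot side.

```bash
python3 - <<'E'
from h import *
f=lambda u,v:(u/4.2+315,v/4.2+110)
g=lambda u,v:(u/5+180,v/5+130)
for n,u,v,z in [('frontbar+x',207,45,.125),('frontbar-x',222,520,.125),('legfoot+x',175,135,0),('legfoot-x',190,560,0),('corner',57,241,.016),('tip',62,175,.016),('shank-join',222,233,.016),('butt',312,232,.024)]:
    print(n,atz('top',*f(u,v),z).round(4))
for n,u,v,z in [('corner',523,493,.016),('tip',458,520,.016),('legfoot+x',283,503,0),('legtop+x',265,348,.125),('legfoot-x',668,305,0),('legtop-x',665,165,.125)]:
    print('s',n,atz('scene',*g(u,v),z).round(4))
for n in('top','scene'):
    p,P=cloud(n); q=p.astype(int); h=cv2.cvtColor(p,cv2.COLOR_BGR2HSV)
    m=(h[...,0]>45)&(h[...,0]<85)&(h[...,1]>110)&(P[...,1]<-.08)&(P[...,1]>-.42)&(P[...,0]>.15)&(P[...,0]<.7)
    X=P[m]; print(n,m.sum(),np.nanpercentile(X,[1,50,99],axis=0).round(3).tolist())
    for lo,hi in((.02,.045),(.06,.095)):
        Y=X[(X[:,2]>lo)&(X[:,2]<hi)]
        if len(Y)>5: r=cv2.minAreaRect(Y[:,:2].astype(np.float32)*1000); print(lo,len(Y),np.median(Y,0).round(3),r)
    r=((h[...,0]<6)|(h[...,0]>174))&(h[...,1]>150)&(P[...,0]>.25)&(P[...,0]<.55)&(P[...,1]>-.2)&(P[...,1]<.1); X=P[r]
    print('red',r.sum(),np.nanpercentile(X,[2,50,98],axis=0).round(3).tolist())
E
```

```text
Traceback (most recent call last):
  File "h.py", line 15, in atz
    e,d=ray(n,u,v); return e+d*(z-e[2])/d[2]
        ~~~^^^^^^^
  File "h.py", line 13, in ray
    K,e,Rm=pose(n); return e,Rm@np.linalg.inv(K)@np.array([u,v,1.])
                             ~~^~~~~~~~~~~~~~~~~
ValueError: matmul: Input operand 1 has a mismatch in its core dimension 0, with gufunc signature (n?,k),(k,m?)->(n?,m?) (size 3 is different from 4)
```

```bash
sed -i "s/return K,np.array(c\['eye'\]),np.array(c\['rotation'\])/return K,np.array(c['eye']),R.from_quat(c['rotation']).as_matrix()/" h.py; cat > m.py <<'E'
from h import *
f=lambda u,v:(u/4.2+315,v/4.2+110)
g=lambda u,v:(u/5+180,v/5+130)
for n,u,v,z in [('frontbar+x',207,45,.125),('frontbar-x',222,520,.125),('legfoot+x',175,135,0),('legfoot-x',190,560,0),('corner',57,241,.016),('tip',62,175,.016),('shank-join',222,233,.016),('butt',312,232,.024)]:
    print(n,atz('top',*f(u,v),z).round(4))
for n,u,v,z in [('corner',523,493,.016),('tip',458,520,.016),('legfoot+x',283,503,0),('legtop+x',265,348,.125),('legfoot-x',668,305,0),('legtop-x',665,165,.125)]:
    print('s',n,atz('scene',*g(u,v),z).round(4))
for n in('top','scene'):
    p,P=cloud(n); h=cv2.cvtColor(p,cv2.COLOR_BGR2HSV)
    m=(h[...,0]>45)&(h[...,0]<85)&(h[...,1]>110)&(P[...,1]<-.08)&(P[...,1]>-.42)&(P[...,0]>.15)&(P[...,0]<.7)
    X=P[m]; print(n,m.sum(),np.nanpercentile(X,[1,50,99],axis=0).round(3).tolist())
    for lo,hi in((.02,.045),(.06,.095)):
        Y=X[(X[:,2]>lo)&(X[:,2]<hi)]
        if len(Y)>5: r=cv2.minAreaRect(Y[:,:2].astype(np.float32)*1000); print(lo,len(Y),np.median(Y,0).round(3),r)
    r=((h[...,0]<6)|(h[...,0]>174))&(h[...,1]>150)&(P[...,0]>.25)&(P[...,0]<.55)&(P[...,1]>-.2)&(P[...,1]<.1); X=P[r]
    print('red',r.sum(),np.nanpercentile(X,[2,50,98],axis=0).round(3).tolist())
E
python3 m.py
```

```text
frontbar+x [ 0.7241 -0.1355  0.125 ]
frontbar-x [ 0.3828 -0.1411  0.125 ]
legfoot+x [ 0.6883 -0.1231  0.    ]
legfoot-x [ 0.3515 -0.1304  0.    ]
corner [ 0.6006 -0.0282  0.016 ]
tip [ 0.653  -0.0325  0.016 ]
shank-join [ 0.6062 -0.1574  0.016 ]
butt [ 0.6052 -0.2263  0.024 ]
s corner [ 0.6089 -0.0184  0.016 ]
s tip [ 0.657  -0.0234  0.016 ]
s legfoot+x [ 0.7198 -0.1304  0.    ]
s legtop+x [ 0.7222 -0.1244  0.125 ]
s legfoot-x [ 0.3764 -0.145   0.    ]
s legtop-x [ 0.3863 -0.1353  0.125 ]
top 338 [[0.477, -0.302, 0.03], [0.5, -0.241, 0.037], [0.529, -0.186, 0.085]]
0.02 256 [ 0.5   -0.24   0.036] ((503.0896301269531, -245.1890411376953), (118.0849380493164, 52.2623405456543), 79.15328216552734)
0.06 80 [ 0.502 -0.245  0.081] ((505.0809631347656, -245.6688995361328), (79.32000732421875, 18.48415184020996), 79.14268493652344)
red 0 [nan, nan, nan]
scene 120 [[0.488, -0.296, 0.03], [0.515, -0.214, 0.036], [0.541, -0.184, 0.083]]
0.02 106 [ 0.517 -0.211  0.036] ((505.1726379394531, -239.28182983398438), (115.30982208251953, 52.12432098388672), 76.99497985839844)
0.06 13 [ 0.51  -0.233  0.081] ((509.2677001953125, -235.947998046875), (64.9643325805664, 5.607368469238281), 88.0350570678711)
red 0 [nan, nan, nan]
  return np.nanmean(a, axis, out=out, keepdims=keepdims)
```

Hook shank lies at x≈0.61, with its hook end at y≈-0.025. The mouth is at (0.552,-0.137), facing +y. The brush is at (0.505,-0.245), yaw about 78°. I'll move above the shank.

Call:
{"method": "apply_moves", "body": {"targets": [[[0.5,-0.66,0,-3.25,1],[0.5,-0.66,0,-3.25,1],[0.5,-0.66,0,-3.25,1],[0.5,-0.66,0,-3.25,1],[0.5,-0.66,0,-3.25,1],[0.5,-0.66,0,-3.25,1],[0.5,-0.66,0,-3.25,1],[0.5,-0.66,0,-3.25,1]]]}}

```text
clock: 0.77
eef_pos: [0.371, 0.2407, 0.248]
tool_rot: [0.431, 0.902, -0.0, -0.0]
ft_force: [0.4, 0.6, 1.3]
grip_width: 0.0856
grasp_force: 0.0
```

Call:
{"method": "apply_moves", "body": {"targets": [[[0.5,-0.66,0,-3.25,1],[0.5,-0.66,0,-3.25,1],[0.5,-0.66,0,-3.25,1],[0.5,-0.66,0,-3.25,1],[0.5,-0.66,0,-3.25,1],[0.5,-0.66,0,-3.25,1],[0.5,-0.66,0,-3.25,1],[0.5,-0.66,0,-3.25,1]]]}}

```text
clock: 1.43
eef_pos: [0.5311, 0.0295, 0.2478]
tool_rot: [0.623, 0.782, -0.0, -0.0]
ft_force: [0.9, 0.8, -0.2]
grip_width: 0.0856
grasp_force: 0.0
```

Call:
{"method": "apply_moves", "body": {"targets": [[[0.5,-0.66,0,-3.25,1],[0.5,-0.66,0,-3.25,1],[0.5,-0.66,0,-3.25,1],[0.5,-0.66,0,-3.25,1],[0,0,0,0,1],[0,0,0,0,1],[0,0,0,0,1]]]}}

```text
clock: 2.02
eef_pos: [0.61, -0.0744, 0.2474]
tool_rot: [0.707, 0.708, -0.001, -0.001]
ft_force: [1.0, -0.5, 0.3]
grip_width: 0.0853
grasp_force: 0.0
```

```bash
python3 - <<'E'
from h import *
p,d=cap('wrist'); cv2.imwrite('pics/w1.png',p); z=np.load('wrist.npz'); print(z['pos'],z['rot'],get_obs()['joint_pos'], get_obs()['ft_force']); K,e,R=pose('wrist'); print(K[0,0],e,R.round(2).tolist())
E
```

```text
[ 0.61001477 -0.07442075  0.24739142] [ 7.06565531e-01  7.07646758e-01 -5.11108727e-04 -9.77695313e-04] [-1.20614035e-01  4.75621257e-01  3.43968414e-01  1.44059349e+00
  2.90286606e-04  1.44770911e+00] [-0.06363058 -0.67062884 -0.46306421]
281.259132332006 [ 0.61090668 -0.00290576  0.37179915] [[1.0, 0.0, -0.0], [0.0, -0.96, -0.28], [-0.0, 0.28, -0.96]]
```

View pics/w1.png

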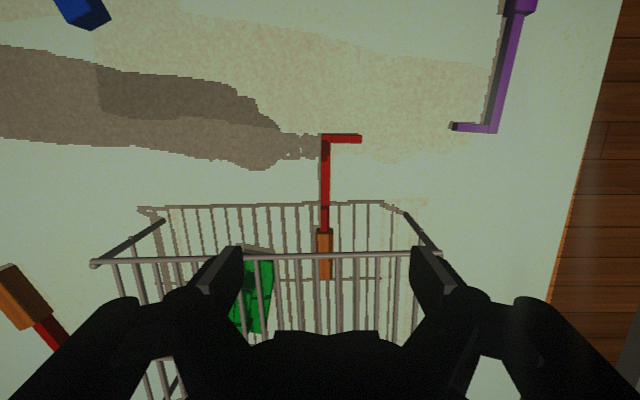

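The wrist view shows the hook's outer end at (321–361, 134–143), the shank centre near (326,155) to (325,215), the handle centre at (325,253) and the front bar at row 258.

```bash
python3 - <<'E'
from h import *
for n,u,v,z in [('corner',321.5,134.5,.016),('tip',361,135,.016),('sh1',326.5,150,.016),('sh2',325.5,215,.016),('handle_join',325,229,.024),('butt',325,279,.024),('barL',93,263,.125),('barR',436,254,.125)]: print(n,atz('wrist',u,v,z).round(4), dep('wrist',u,v).round(4))
E
```

```text
corner [ 0.6045 -0.0257  0.016 ] [ 0.6042 -0.0268 -0.0015]
tip [ 0.6533 -0.0262  0.016 ] [ 0.6534 -0.0263  0.0155]
sh1 [ 0.6107 -0.0447  0.016 ] [ 0.6107 -0.0448  0.0155]
sh2 [ 0.6095 -0.1313  0.016 ] [ 0.6095 -0.1313  0.0159]
handle_join [ 0.6089 -0.1482  0.024 ] [ 0.6088 -0.1516  0.0158]
butt [ 0.6089 -0.2241  0.024 ] [ 0.6089 -0.2252  0.0223]
barL [ 0.3812 -0.1426  0.125 ] [ 0.3831 -0.1414  0.127 ]
barR [ 0.7172 -0.1319  0.125 ] [ 0.716  -0.1304  0.1279]
```

Call:
{"method": "apply_moves", "body": {"targets": [[[0,0,-0.9,0,1],[0,0,-0.9,0,1],[0,0,-0.9,0,1],[0,0,-0.9,0,1],[0,0,-0.9,0,1],[0,0,-0.6,0,1],[0,0,-0.3,0,1],[0,0,-0.2,0,1]]]}}

```text
clock: 2.73
eef_pos: [0.6091, -0.0732, 0.0229]
tool_rot: [0.706, 0.708, -0.001, -0.001]
ft_force: [0.9, 0.5, 0.6]
grip_width: 0.0855
grasp_force: 0.0
```

Call:
{"method": "apply_moves", "body": {"targets": [[[0,0,0,0,0],[0,0,0,0,-0.4],[0,0,0,0,-1],[0,0,0,0,-1],[0,0,0,0,-1],[0,0,0,0,-1],[0,0,0,0,-1],[0,0,0,0,-1]]]}}

```text
clock: 3.4
eef_pos: [0.6115, -0.0747, 0.0256]
tool_rot: [0.707, 0.708, 0.001, 0.001]
ft_force: [-0.7, -0.4, 5.4]
grip_width: 0.0097
grasp_force: 60.8
```

Call:
{"method": "apply_moves", "body": {"targets": [[[0,0,0.25,0,-1],[0,0.2,0.25,0,-1],[0,0.6,0,0,-1],[0,0.7,0,0,-1],[0,0.8,0,0,-1],[0,0.8,0,0,-1],[-0.3,0.8,0.3,0,-1],[-0.3,0.8,0.5,0,-1]]]}}

```text
clock: 4.07
eef_pos: [0.5845, 0.1152, 0.0747]
tool_rot: [0.707, 0.708, -0.002, -0.002]
ft_force: [0.8, 0.1, -1.7]
grip_width: 0.0097
grasp_force: 59.9
```

Call:
{"method": "apply_moves", "body": {"targets": [[[-0.3,0.2,0.5,2,-1],[-0.3,0,0.2,4,-1],[-0.3,0,0,6,-1],[-0.3,0,0,7,-1],[-0.3,0,0,7,-1],[0,0,0,7,-1],[0,0,0,7,-1],[0,0,0,7,-1]]]}}

```text
clock: 4.73
eef_pos: [0.5262, 0.1221, 0.1051]
tool_rot: [0.363, 0.932, 0.0, 0.0]
ft_force: [0.5, -0.6, -1.4]
grip_width: 0.0095
grasp_force: 60.0
```

Call:
{"method": "apply_moves", "body": {"targets": [[[0,0,0,7,-1],[0,0,0,7,-1],[0,0,0,7,-1],[0,0,0,7,-1],[0,0,0,7,-1],[0,0,0,7,-1],[0,0,0,7,-1],[0,0,0,7,-1]]]}}

```text
clock: 5.4
eef_pos: [0.5264, 0.122, 0.1049]
tool_rot: [-0.117, 0.993, 0.0, 0.0]
ft_force: [-0.3, -0.5, -1.9]
grip_width: 0.0099
grasp_force: 59.9
```

Call:
{"method": "apply_moves", "body": {"targets": [[[0,0,0,7,-1],[0,0,0,7,-1],[0,0,0,7,-1],[0,0,0,7,-1],[0,0,0,7,-1],[0,0,0,7,-1],[0,0,0,7,-1],[0,0,0,7,-1]]]}}

```text
clock: 6.07
eef_pos: [0.5264, 0.122, 0.1049]
tool_rot: [-0.57, 0.822, 0.0, 0.0]
ft_force: [-0.5, 0.0, -0.3]
grip_width: 0.0097
grasp_force: 59.9
```

```bash
python3 - <<'E'
from h import *
p,d=cap('wrist'); q,_=cap('top'); o=get_obs(); print(o['eef_pos'],o['tool_rot'],o['joint_pos'][5],o['grip_width'],o['grasp_force'])
cv2.imwrite('pics/w2.png',np.hstack([p[:,100:500],q[80:280,200:450].repeat(2,0).repeat(2,1)[:,:400]]))
E
```

```text
[0.52643477 0.12193855 0.10486076] [-5.67089953e-01  8.23655860e-01  3.73605625e-06  9.85407204e-05] -0.978362127074549 0.009779041504108982 59.887749552726746
```

View pics/w2.png

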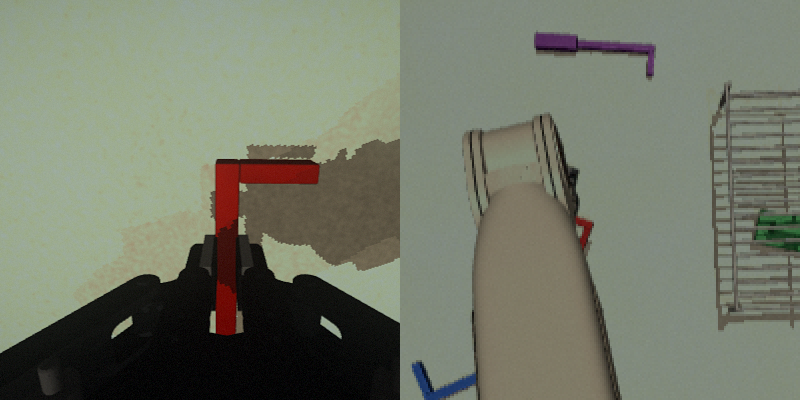

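The tool is held firmly and straight. I'll finish the turn, lay it down and let go.

Call:
{"method": "apply_moves", "body": {"targets": [[[0,0,0,7,-1],[0,0,-0.5,7,-1],[0,0,-0.5,7,-1],[0,0,-0.4,0,-1],[0,0,-0.3,0,-1],[0,0,-0.2,0,-1],[0,0,0,0,-1],[0,0,0,0,-1]]]}}

```text
clock: 6.83
eef_pos: [0.5266, 0.1216, 0.0284]
tool_rot: [0.707, -0.707, -0.0, 0.0]
ft_force: [-0.0, 0.3, -0.5]
grip_width: 0.0094
grasp_force: 59.9
```

Call:
{"method": "apply_moves", "body": {"targets": [[[0,0,-0.05,0,-0.7],[0,0,0,0,-0.5],[0,0,0,0,0],[0,0,0,0,1],[0,0,0,0,1],[0,0,0,0,1],[0,0,0,0,1]]]}}

```text
clock: 7.42
eef_pos: [0.5267, 0.1215, 0.0265]
tool_rot: [0.708, -0.707, 0.0, -0.0]
ft_force: [0.4, 0.0, -0.1]
grip_width: 0.0804
grasp_force: 0.0
```

Call:
{"method": "apply_moves", "body": {"targets": [[[0,0,0.7,0,1],[0,0,0.9,0,1],[0,0,0.9,0,1],[0,0,0.9,0,1],[0,0.3,0.8,0,1],[0,0.8,0,0,1],[0,0.8,0,0,1]]]}}

```text
clock: 8.0
eef_pos: [0.5286, 0.1979, 0.1979]
tool_rot: [-0.707, 0.708, -0.001, 0.003]
ft_force: [-0.4, -0.2, -0.0]
grip_width: 0.0854
grasp_force: 0.0
```

Call:
{"method": "apply_moves", "body": {"targets": [[[0,0.8,0,0,1],[0,0.5,0,0,1],[0,0,0,0,1],[0,0,0,0,1]]]}}

```text
clock: 8.33
eef_pos: [0.5262, 0.2504, 0.194]
tool_rot: [0.708, -0.706, 0.0, 0.0]
ft_force: [0.2, 0.1, -0.2]
grip_width: 0.0855
grasp_force: 0.0
```

```bash
python3 - <<'E'
from h import *
p,d=cap('wrist'); o=get_obs(); print(o['eef_pos'],o['tool_rot'],o['joint_pos'][5])
cv2.imwrite('pics/w3.png',p)
E
```

```text
[0.52628256 0.24934994 0.19398557] [ 7.07902691e-01 -7.06309776e-01  8.67985655e-05  5.22489310e-04] -1.1303305696853665
```

View pics/w3.png

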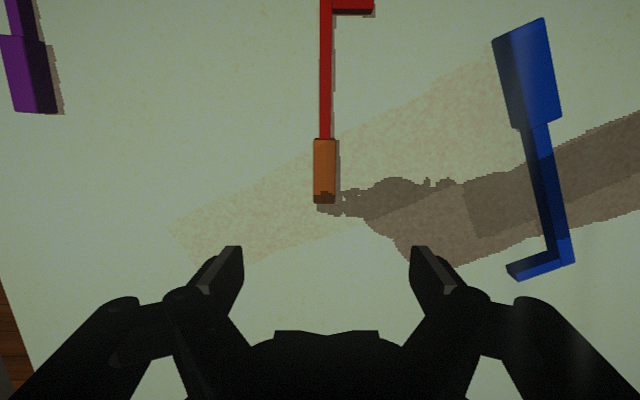

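The tool lies flat: handle (314–336, 139–200), shank up at column 326, finger to the right at row ~8 (toward -x).

```bash
python3 - <<'E'
from h import *
for n,u,v,z in [('join',325,139.5,.024),('butt',325,194,.024),('sh1',326,120,.016),('sh2',326,20,.016),('tip',375,2,.016)]: print(n,atz('wrist',u,v,z).round(4), dep('wrist',u,v).round(4))
E
```

```text
join [0.528  0.2015 0.024 ] [0.528  0.2018 0.0209]
butt [0.5279 0.2596 0.024 ] [0.5279 0.2601 0.0223]
sh1 [0.5271 0.1823 0.016 ] [0.5271 0.1823 0.0138]
sh2 [0.5274 0.0913 0.016 ] [0.5274 0.0911 0.0153]
tip [0.4819 0.0764 0.016 ] [ 0.4791  0.0701 -0.0028]
```

Call:
{"method": "apply_moves", "body": {"targets": [[[0.03,0.05,-0.8,0,1],[0,0.05,-0.9,0,1],[0,0,-0.9,0,1],[0,0,-0.8,0,1],[0,0,-0.5,0,1],[0,0,-0.3,0,1],[0,0,0,0,1]]]}}

```text
clock: 8.97
eef_pos: [0.5253, 0.2506, 0.0228]
tool_rot: [-0.707, 0.707, 0.001, -0.004]
ft_force: [-0.4, 0.6, -0.5]
grip_width: 0.0854
grasp_force: 0.0
```

Call:
{"method": "apply_moves", "body": {"targets": [[[0,0,0,0,0],[0,0,0,0,-0.4],[0,0,0,0,-1],[0,0,0,0,-1],[0,0,0,0,-1],[0,0,0,0,-1]]]}}

```text
clock: 9.47
eef_pos: [0.5288, 0.2539, 0.0277]
tool_rot: [0.708, -0.707, 0.0, -0.001]
ft_force: [0.6, -0.5, 8.8]
grip_width: 0.0222
grasp_force: 60.4
```

Call:
{"method": "apply_moves", "body": {"targets": [[[0,0,0.3,0,-1],[0,0,0.6,0,-1],[0,0,0.6,0,-1],[0,0,0.4,0,-1],[0,0,0,0,-1],[0,0,0,0,-1]]]}}

```text
clock: 9.97
eef_pos: [0.5284, 0.2539, 0.1031]
tool_rot: [0.708, -0.707, 0.0, -0.001]
ft_force: [-0.3, 0.8, -1.9]
grip_width: 0.0225
grasp_force: 59.1
```

```bash
python3 - <<'E'
from h import *
p,d=cap('wrist'); o=get_obs(); print(o['eef_pos'],o['tool_rot'],o['grip_width'],o['grasp_force'])
p,P=cloud('wrist'); h=cv2.cvtColor(p,cv2.COLOR_BGR2HSV)
r=((h[...,0]<6)|(h[...,0]>172))&(h[...,1]>150)&(P[...,2]>.02); X=P[r]; print(len(X),np.nanpercentile(X,[1,99],axis=0).round(4).tolist())
for y in np.arange(.05,.21,.02):
    s=X[abs(X[:,1]-y)<.01]; 
    if len(s): print(y.round(2),np.median(s,0).round(4),np.percentile(s[:,2],95).round(4),np.percentile(s[:,0],[2,98]).round(4))
E
```

```text
[0.52738277 0.25341378 0.10172092] [ 7.07702406e-01 -7.06510602e-01 -1.45681450e-04  2.27782833e-04] 0.022338439299064653 59.056477546691895
4201 [[0.4882, 0.1352, 0.088], [0.5492, 0.2595, 0.1813]]
0.13 [0.5289 0.1372 0.0894] 0.0908 [0.5234 0.534 ]
0.15 [0.5288 0.1496 0.0896] 0.0907 [0.5233 0.5341]
0.17 [0.5288 0.1696 0.0896] 0.0907 [0.5233 0.5343]
0.19 [0.5288 0.1896 0.0897] 0.0908 [0.5235 0.5345]
```

The grip is straight (underside = TCP z − 28 mm, shank x = TCP x + 1.4 mm, finger centre = TCP y − 176 mm). I'll move into the rack beside the brush, at bow height.

Call:
{"method": "apply_moves", "body": {"targets": [[[0.3,0,-0.1,0,-1],[0.4,-0.3,-0.2,0,-1],[0.4,-0.6,-0.2,0,-1],[0.4,-0.8,-0.2,0,-1],[0.3,-0.8,-0.04,0,-1],[0,-0.8,0,0,-1],[0,-0.8,0,0,-1],[0,-0.7,0,0,-1]]]}}

```text
clock: 10.68
eef_pos: [0.598, 0.0592, 0.0699]
tool_rot: [0.707, -0.707, -0.001, 0.002]
ft_force: [0.5, 0.4, -1.0]
grip_width: 0.0222
grasp_force: 59.1
```

Call:
{"method": "apply_moves", "body": {"targets": [[[0,-0.7,0,0,-1],[0,-0.7,0,0,-1],[0,-0.6,0,0,-1],[0,-0.5,0,0,-1],[0,-0.3,0,0,-1],[0,-0.2,0,0,-1],[0,0,0,0,-1],[0,0,0,0,-1]]]}}

```text
clock: 11.35
eef_pos: [0.5994, -0.058, 0.0719]
tool_rot: [0.708, -0.707, -0.001, 0.0]
ft_force: [0.5, 0.1, -1.3]
grip_width: 0.0224
grasp_force: 59.1
```

```bash
cat > s.py <<'E'
from h import *
import sys
o=get_obs(); print(o['eef_pos'],o['grip_width'],o['grasp_force'],o['ft_force'],o['clock'])
for n in('top','scene'):
    cap(n); p,P=cloud(n); h=cv2.cvtColor(p,cv2.COLOR_BGR2HSV)
    a=(P[...,1]<.3)&(P[...,1]>-.42)&(P[...,0]>.3)&(P[...,0]<.7)
    for nm,m,z in(('green',(h[...,0]>45)&(h[...,0]<85)&(h[...,1]>110)&a,((.02,.045),(.06,.095))),('red',((h[...,0]<6)|(h[...,0]>172))&(h[...,1]>140)&a,((-.01,.1),))):
        X=P[m]
        for lo,hi in z:
            Y=X[(X[:,2]>lo)&(X[:,2]<hi)]
            if len(Y)>5: r=cv2.minAreaRect(Y[:,:2].astype(np.float32)*1000); print(n,nm,len(Y),np.nanpercentile(Y,[2,50,98],axis=0).round(3).tolist(),np.round(r[0]),np.round(r[1]),r[2])
if len(sys.argv)>1:
    b=np.load('scene.npz')['p'][130:250,180:330]; t=np.load('top.npz')['p'][110:250,315:455]
    cv2.imwrite(f'pics/{sys.argv[1]}.png',np.hstack([cv2.resize(b,(500,400),interpolation=cv2.INTER_CUBIC),cv2.resize(t,(300,300),interpolation=cv2.INTER_CUBIC)[:, :].repeat(1,0) if 0 else cv2.copyMakeBorder(cv2.resize(t,(300,300),interpolation=cv2.INTER_CUBIC),0,100,0,0,0)]))
E
python3 s.py s4
```

```text
[ 0.59937095 -0.05798369  0.07191312] 0.022446158593769285 59.05951738357544 [ 0.50166763  0.10004711 -1.32339354] 11.35
top green 256 [[0.477, -0.302, 0.03], [0.5, -0.24, 0.036], [0.529, -0.186, 0.042]] [ 503. -245.] [119.  53.] 79.02616882324219
top green 79 [[0.495, -0.285, 0.067], [0.502, -0.245, 0.081], [0.518, -0.207, 0.087]] [ 505. -246.] [80. 18.] 79.98699951171875
top red 80 [[0.558, -0.238, 0.052], [0.6, -0.216, 0.06], [0.604, -0.159, 0.064]] [ 581. -197.] [84. 45.] 88.1480712890625
scene green 18 [[0.507, -0.302, 0.031], [0.513, -0.277, 0.036], [0.533, -0.233, 0.04]] [ 517. -265.] [77. 17.] 74.17811584472656
scene red 19 [[0.598, -0.209, 0.056], [0.602, -0.187, 0.06], [0.606, -0.157, 0.063]] [ 603. -183.] [54.  8.] 85.787353515625
```

View pics/s4.png

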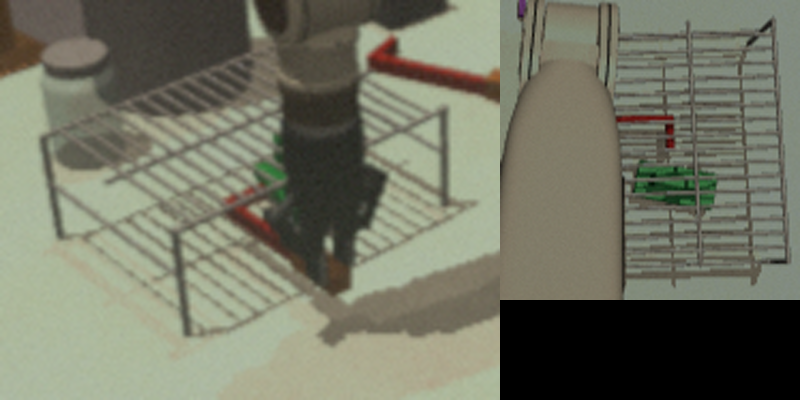

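Both views show the tool inside beside the brush. In the top crop the finger is at (670,135) and the brush at (675,185), so the finger is level with the bow opening. I'll shift −x to insert it.

Call:
{"method": "apply_moves", "body": {"targets": [[[-0.2,0,0,0,-1],[-0.3,0,0,0,-1],[-0.3,0,0,0,-1],[-0.3,0,0,0,-1],[-0.3,0,0,0,-1],[-0.2,0,0,0,-1],[0,0,0,0,-1],[0,0,0,0,-1]]]}}

```text
clock: 12.12
eef_pos: [0.5358, -0.058, 0.0731]
tool_rot: [0.708, -0.706, 0.0, -0.0]
ft_force: [0.7, 0.8, -1.4]
grip_width: 0.0226
grasp_force: 59.1
```

```bash
python3 s.py
```

```text
[ 0.53581258 -0.05804403  0.0730782 ] 0.022640993409927153 59.101261496543884 [ 0.74913782  0.84334505 -1.40565628] 12.1167
top green 234 [[0.477, -0.302, 0.03], [0.5, -0.243, 0.036], [0.529, -0.187, 0.04]] [ 503. -245.] [118.  53.] 79.47895812988281
top green 78 [[0.494, -0.285, 0.064], [0.502, -0.247, 0.081], [0.518, -0.207, 0.087]] [ 505. -246.] [80. 18.] 79.95352935791016
top red 73 [[0.494, -0.239, 0.055], [0.536, -0.205, 0.061], [0.539, -0.155, 0.065]] [ 518. -197.] [85. 44.] 88.24100494384766
scene green 10 [[0.506, -0.299, 0.032], [0.513, -0.29, 0.036], [0.517, -0.212, 0.04]] [ 507. -249.] [ 11. 103.] 5.825044631958008
scene green 14 [[0.507, -0.256, 0.078], [0.511, -0.225, 0.083], [0.515, -0.205, 0.085]] [ 510. -232.] [55.  8.] 86.66435241699219
scene red 34 [[0.535, -0.213, 0.057], [0.541, -0.176, 0.061], [0.545, -0.137, 0.065]] [ 540. -175.] [79. 10.] 88.94855499267578
```

Call:
{"method": "apply_moves", "body": {"targets": [[[0,0.15,0,0,-1],[0,0.2,0,0,-1],[0,0.2,0,0,-1],[0,0.25,0,0,-1],[0,0.25,0,0,-1],[0,0.25,0,0,-1],[0,0.25,0,0,-1],[0,0.25,0,0,-1]]]}}

```text
clock: 12.88
eef_pos: [0.5358, 0.0148, 0.0727]
tool_rot: [0.708, -0.706, -0.0, -0.0]
ft_force: [0.2, -1.2, -1.3]
grip_width: 0.0223
grasp_force: 59.1
```

```bash
python3 s.py
```

```text
[0.53577056 0.01479438 0.07269588] 0.022283949373102515 59.073275327682495 [ 0.15739832 -1.18014541 -1.25091289] 12.8833
top green 226 [[0.484, -0.247, 0.032], [0.5, -0.189, 0.036], [0.529, -0.131, 0.041]] [ 507. -190.] [117.  46.] 89.72402954101562
top green 88 [[0.502, -0.226, 0.076], [0.514, -0.189, 0.082], [0.518, -0.151, 0.085]] [ 510. -189.] [79. 16.] 89.65667724609375
top red 122 [[0.495, -0.164, 0.051], [0.536, -0.111, 0.06], [0.54, -0.049, 0.065]] [ 521. -106.] [120.  48.] 85.31757354736328
scene green 105 [[0.484, -0.237, 0.031], [0.517, -0.21, 0.035], [0.536, -0.132, 0.04]] [ 512. -185.] [107.  57.] 85.58305358886719
scene green 38 [[0.505, -0.213, 0.073], [0.515, -0.171, 0.081], [0.519, -0.146, 0.085]] [ 511. -181.] [75. 13.] 83.48672485351562
scene red 58 [[0.53, -0.157, 0.056], [0.54, -0.109, 0.06], [0.544, -0.052, 0.064]] [ 539. -104.] [112.  15.] 85.97463989257812
```

Dragging works, and the brush has aligned itself at y≈-0.19. I'll carry on.

Call:
{"method": "apply_moves", "body": {"targets": [[[0,0.25,0,0,-1],[0,0.25,0,0,-1],[0,0.25,0,0,-1],[0,0.25,0,0,-1],[0,0.25,0,0,-1],[0,0.25,0,0,-1],[0,0.25,0,0,-1],[0,0.25,0,0,-1]]]}}

```text
clock: 13.65
eef_pos: [0.5358, 0.0946, 0.0727]
tool_rot: [0.708, -0.707, -0.0, 0.0]
ft_force: [-0.0, -0.7, -0.1]
grip_width: 0.0226
grasp_force: 59.1
```

Call:
{"method": "apply_moves", "body": {"targets": [[[0,0.25,0,0,-1],[0,0.25,0,0,-1],[0,0.25,0,0,-1],[0,0.25,0,0,-1],[0,0.25,0,0,-1],[0,0.25,0,0,-1],[0,0.25,0,0,-1],[0,0.25,0,0,-1]]]}}

```text
clock: 14.32
eef_pos: [0.5358, 0.1745, 0.0727]
tool_rot: [0.708, -0.707, -0.0, 0.0]
ft_force: [0.5, -1.7, -0.8]
grip_width: 0.0221
grasp_force: 59.1
```

Call:
{"method": "apply_moves", "body": {"targets": [[[0,0.25,0,0,-1],[0,0.25,0,0,-1],[0,0.2,0,0,-1],[0,0.1,0,0,-1],[0,0,0,0,-1],[0,-0.1,0,0,-1],[0,-0.15,0,0,-1],[0,0,0,0,-1]]]}}

```text
clock: 14.98
eef_pos: [0.5356, 0.1939, 0.0726]
tool_rot: [-0.707, 0.707, -0.0, -0.001]
ft_force: [0.4, 0.2, -1.5]
grip_width: 0.0224
grasp_force: 59.1
```

```bash
python3 s.py
```

```text
[0.53560703 0.19387364 0.0725991 ] 0.022382512132249954 59.12608087062836 [ 0.35320097  0.23260264 -1.50508172] 14.9833
top green 393 [[0.485, -0.054, 0.031], [0.501, -0.003, 0.036], [0.533, 0.061, 0.041]] [509.   3.] [116.  49.] 89.88880920410156
top green 147 [[0.503, -0.034, 0.077], [0.51, 0.003, 0.082], [0.519, 0.04, 0.087]] [511.   3.] [17. 74.] 0.04767162352800369
top red 139 [[0.495, 0.013, 0.054], [0.534, 0.07, 0.06], [0.538, 0.139, 0.065]] [517.  76.] [127.  45.] 88.56498718261719
scene green 127 [[0.485, -0.047, 0.03], [0.517, -0.02, 0.036], [0.538, 0.063, 0.041]] [512.   7.] [112.  57.] 86.98854064941406
scene green 73 [[0.505, -0.029, 0.074], [0.515, 0.01, 0.081], [0.521, 0.044, 0.087]] [513.   9.] [81. 16.] 89.8291244506836
scene red 81 [[0.521, 0.017, 0.056], [0.538, 0.07, 0.06], [0.543, 0.13, 0.064]] [536.  73.] [117.  22.] 83.03057861328125
```

Brush stands at (0.511, 0.003), about 140 mm out, and the finger is clear of the post. I'll unhook with +x, then lower and release.

Call:
{"method": "apply_moves", "body": {"targets": [[[0.2,0,0,0,-1],[0.3,0,0,0,-1],[0.3,0,0,0,-1],[0.3,0,0,0,-1],[0.4,0,0,0,-1],[0.5,0,0,0,-1],[0.5,0,0,0,-1],[0,0,0,0,-1]]]}}

```text
clock: 15.75
eef_pos: [0.6402, 0.1952, 0.0727]
tool_rot: [-0.707, 0.707, -0.001, 0.002]
ft_force: [1.1, 0.0, -1.0]
grip_width: 0.0225
grasp_force: 59.2
```

Call:
{"method": "apply_moves", "body": {"targets": [[[0,0,-0.3,0,-1],[0,0,-0.3,0,-1],[0,0,-0.25,0,-1],[0,0,-0.15,0,-1],[0,0,-0.08,0,-1],[0,0,0,0,-1],[0,0,0,0,-1]]]}}

```text
clock: 16.33
eef_pos: [0.6354, 0.1956, 0.0293]
tool_rot: [0.708, -0.706, -0.0, 0.0]
ft_force: [0.1, -0.9, -1.1]
grip_width: 0.0226
grasp_force: 59.2
```

Call:
{"method": "apply_moves", "body": {"targets": [[[0,0,0,0,-0.4],[0,0,0,0,-0.2],[0,0,0,0,0.3],[0,0,0,0,1],[0,0,0,0,1],[0,0,0,0,1],[0,0,0,0,1]]]}}

```text
clock: 16.92
eef_pos: [0.6359, 0.1955, 0.0296]
tool_rot: [0.708, -0.707, 0.0, -0.0]
ft_force: [-0.8, 0.1, 0.7]
grip_width: 0.0855
grasp_force: 0.0
```

Call:
{"method": "apply_moves", "body": {"targets": [[[0,0,0.4,0,1],[0,0,0.8,0,1],[0,0,0.8,0,1],[0,0,0.8,0,1],[0,0.5,0.6,0,1],[0,0.5,0,0,1],[0,0,0,0,1],[0,0,0,0,1]]]}}

```text
clock: 17.58
eef_pos: [0.6357, 0.2364, 0.1657]
tool_rot: [0.708, -0.706, 0.0, -0.0]
ft_force: [-0.4, -0.6, -0.5]
grip_width: 0.0856
grasp_force: 0.0
```

```bash
python3 s.py; python3 - <<'E'
from h import *
b=np.load('scene.npz')['p'][130:290,170:370]; cv2.imwrite('pics/e.png',cv2.resize(b,None,fx=3.5,fy=3.5,interpolation=cv2.INTER_CUBIC))
E
```

```text
[0.63566878 0.23643878 0.16573577] 0.0855511078133435 0.0 [-0.39678745 -0.58765785 -0.5444203 ] 17.5833
top green 434 [[0.485, -0.054, 0.031], [0.501, 0.003, 0.036], [0.534, 0.061, 0.041]] [509.   4.] [116.  49.] 89.5238265991211
top green 153 [[0.503, -0.034, 0.076], [0.51, 0.003, 0.082], [0.519, 0.04, 0.086]] [511.   3.] [75. 17.] 89.78028106689453
top red 180 [[0.597, 0.016, -0.001], [0.633, 0.069, 0.015], [0.64, 0.14, 0.02]] [633.  74.] [134.  45.] 72.65904235839844
scene green 116 [[0.487, -0.048, 0.03], [0.525, -0.019, 0.036], [0.538, 0.059, 0.041]] [515.   7.] [118.  56.] 84.7784423828125
scene green 57 [[0.506, -0.026, 0.076], [0.514, 0.003, 0.081], [0.519, 0.029, 0.086]] [512.  -0.] [14. 65.] 3.6138973236083984
scene red 80 [[0.602, 0.02, 0.012], [0.638, 0.059, 0.016], [0.643, 0.133, 0.019]] [637.  72.] [121.  40.] 71.4198226928711
```

View pics/e.png

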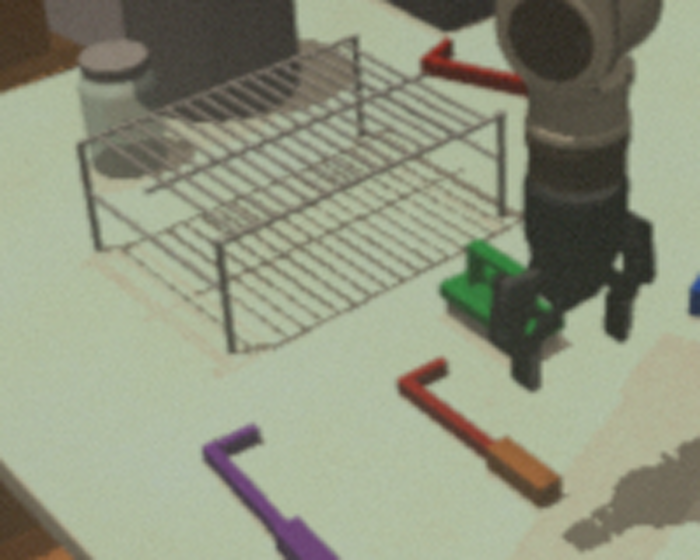

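The picture shows the brush standing on its bristles, well outside the rack. The hook lies flat and free in front of it, about (400–560, 360–500), and jar and bin are in place.

```bash
python3 -c "
from workcell import order; print(order.job_done())"
```

```text
the job is handed in; nothing more can be done
None
```

I handed in the job; no verdict came back, but in my last views the brush stands on its bristles about 140 mm out of the rack's mouth, and the hook tool lies flat, released and clear of it.

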